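# Set out the sharpening things in their fitted rests

## Task

Pick out the four sharpening things - the large whetstone, the small whetstone, the marker and the loupe - and lay each flat inside the lips of the dark wooden rest that fits it: the large stone in the long rest, the small stone in the short broad rest, the marker in the long narrow rest and the loupe in the square rest. Keep them the way up they are, and leave the two ferrules lying among them where they are.

Things in the scene. Friction and masses are not known exactly. Their poses are not given: they have to be found in the camera images.
- large_stone_mid (a point): Large whetstone, a loose orange-brown brick 62 mm wide (its x) x 180 mm long (its y) x 25 mm high, 0.4 to 0.8 kg, lying flat on the table. This point is its centre, 12.5 mm above its underside; z up.
- small_stone_mid (a point): Small whetstone, a loose grey brick 40 mm wide (x) x 100 mm long (y) x 18 mm high, 0.12 to 0.24 kg, lying flat. This point is its centre, 9 mm above its underside; z up.
- marker_mid (a point): Felt marker, a loose white pen with a black cap, 124 mm long (its x) x 13 mm wide (its y) x 13.5 mm high, about 14 g, lying on the table; its sides are flat enough that it does not roll. This point is its centre, 7 mm above its underside; z up.
- loupe_mid (a point): Eye loupe, a loose black round ring 37 mm across and 22 mm high, about 30 g, standing flat; larger than the ferrules. This point is its centre, 11 mm above its underside; z up.
- long_rest: Long rest, for the large stone. A fixed low board of dark wood, 4 mm high where things lie, with L-shaped lips 8 mm high at its four corners and open at the middle of each side. It is screwed down. Origin: centre of its underside, at table height; x across, y along. 84 x 202 mm outside, 78 x 196 mm between the lips.
- short_rest: Short broad rest, for the small stone. A fixed low board of dark wood, 4 mm high where things lie, with L-shaped lips 8 mm high at its four corners and open at the middle of each side. It is screwed down. Origin: centre of its underside, at table height; x across, y along. 62 x 122 mm outside, 56 x 116 mm between the lips.
- narrow_rest: Long narrow rest, for the marker. A fixed low board of dark wood, 4 mm high where things lie, with L-shaped lips 8 mm high at its four corners and open at the middle of each side. It is screwed down. Origin: centre of its underside, at table height; x along, y across. 146 x 35 mm outside, 140 x 29 mm between the lips.
- square_rest: Square rest, for the loupe. A fixed low board of dark wood, 4 mm high where things lie, with L-shaped lips 8 mm high at its four corners and open at the middle of each side. It is screwed down. Origin: centre of its underside, at table height; x and y along its sides. 59 x 59 mm outside, 53 x 53 mm between the lips.
- black_ferrule: Black ferrule, a loose round tube 23 mm across and 22 mm high, standing among the things; not to be moved. Origin: centre of its underside.
- tan_ferrule: Tan ferrule, a round tube 23 mm across and 22 mm high, standing among the things; stuck fast to the table, so keep clear of it. Origin: centre of its underside.
There are look-alikes about, which are no part of the job. Of the things that look like the part that bears loupe_mid, take the one that is nearest to the robot's base at the start.

How it is judged (in metres and radians):
At the end, for the whole second after the job is handed in: Each of the four things lies flat (within 0.06 rad) and at rest in its own rest: centre within 12.5 mm of the rest's centre in plan, at most 2 mm above its seated height, both stones and the marker lengthwise along their rests within 0.2 rad, either way round (horizontal distance between large_stone_mid and long_rest below 0.0125 m and z of large_stone_mid in the frame of long_rest below 0.019 m and angle between each of large_stone_mid, small_stone_mid, marker_mid, loupe_mid's own z axis and vertical below 0.06 rad and linear speed of each of large_stone, small_stone, marker, loupe below 0.02 m/s and angular speed of each of large_stone, small_stone, marker, loupe below 0.15 rad/s and angle between the y axis of large_stone_mid and the y axis of long_rest, either way round below 0.2 rad and horizontal distance between small_stone_mid and short_rest below 0.0125 m and z of small_stone_mid in the frame of short_rest below 0.0155 m and angle between the y axis of small_stone_mid and the y axis of short_rest, either way round below 0.2 rad and horizontal distance between marker_mid and narrow_rest below 0.0125 m and z of marker_mid in the frame of narrow_rest below 0.0132 m and angle between the x axis of marker_mid and the x axis of narrow_rest, either way round below 0.2 rad and horizontal distance between loupe_mid and square_rest below 0.0125 m and z of loupe_mid in the frame of square_rest below 0.0175 m); the robot touches nothing.
It fails at once if the black ferrule is moved more than 25 mm or tipped over (distance of black_ferrule from where it was at the start of the episode above 0.025 m or angle between black_ferrule's own z axis and vertical above 0.6 rad).
It fails at once if the tan ferrule is moved more than 25 mm or tipped over (distance of tan_ferrule from where it was at the start of the episode above 0.025 m or angle between tan_ferrule's own z axis and vertical above 0.6 rad).
It also fails if it takes over 112 s, if anything falls off the work surface, if the arm or the gripper's body presses on something with over 40 N, if the wrist force passes 120 N, or if a joint passes its speed limit or range.

## Robot

A 6-joint arm with a two-finger parallel gripper is mounted at the origin on a cart in front of the work surface, level with it; the furniture and walls round the work are solid. World frame = base frame: x ahead of the robot, y to its left, z up, the work surface at z = 0. Lengths are in mm, angles in rad, forces in N, time in s.
With the tool pointing down it reaches from about 300 to 850 mm from the base axis. Payload 5.4 kg.
Tool frame: the origin (TCP) lies between the finger pads; the fingertips stand 14 mm ahead of it and the grasp point (between the pads) lies 5 mm behind it (r.nose_length is the distance from the TCP to the fingertips, in mm); z points along the fingers, y is the line along which they close (so a half turn about z gives the same grasp; the last joint's range is limited). The gripper opens to 85 mm and grips with 20 to 120 N. Pads are 22 mm wide; open, the fingers measure 114 mm over their backs; the gripper's body (76 mm by 85 mm) begins 54 mm behind the grasp point. The pads swing forward as they close: fully open they stand 13 mm farther back than shut.
Start: joints at [-1.498, 0.158, 1.597, -0, 1.386, -0.21], TCP at [160.428, -552.149, 209.599] pointing down, gripper open.
Joint ranges: [-2.91, 2.91], [-0.94, 2.29], [0.18, 2.7], [-1.29, 4.43], [0.17, 2.64], [-3, 3]. Speed limits (rad/s): [2.57, 2.57, 3.14, 3.14, 3.14, 3.14].

## Interface

Orientations are given as a unit quaternion [x, y, z, w].
In Python, from cell import r gives the robot as it stands. The module is installed in compiled form; this text tells all that it offers.
- The arm moves only by the tool apply_moves, never from a script. Its argument "targets" is a list of rows, each an object with "travel": the shift along the world's x, y, z in cm, a list of three; "twist": the turn about the world's z in rad; "jaw": the closure, from -1 (fully open) to 1 (shut), so that 0 is half open. A call has 1 to 12 rows; each row is the pose to reach, as a shift and turn from the pose commanded when the call began; what a row does not reach only later rows make up. A row lasts 1/12 s, in which the tool goes at most 41.7 mm and 7.16 degrees, less where a joint would pass 70% of its speed; a pose out of reach is approached as far as the arm can. A call with a gripper value outside its range is refused whole. The fingers move at their own pace and stop on an object; "force" is the grip in N (left out, the last holds). Time passes only in rows, so rows that repeat a pose let the fingers close. It gives the time, the measured TCP pose, the force, the opening and the grip force at its end, in the units of the state.
- r.get_state(): the state, without advancing time (a new reading comes with each control period).
- r.read_camera(name): name is "side" or "top"; returns (picture, depth): 420x560x3 uint8, red, green, blue; 420x560 float32, mm along the optical axis (not along the pixel's ray), 0 where there is no reading.
- r.calibration(name): a dict with "K" (3x3 intrinsics, pixels), "rvec" (rotation vector, rad) and "tvec" (3), from world to camera coordinates, as OpenCV has them. Camera axes: x right, y down, z forward; pixel columns grow to the right and rows downward; lengths in mm; the calibration is good to about 2 mm. A picture is of the moment at which its call begins. calibration takes no time and is no camera call.
- r.sign_off(): hands the job in; it is judged then, once.
The state is a dict: "clock": time; "q": joint angles; "joint_velocities": joint speeds; "joint_torque": joint torques, N m; "tcp_pos": TCP position; "tcp_rot": TCP orientation; "ft_force": force on the tool from outside, world axes, zero at the start; "ft_torque": the same for the moment, N m; "width": finger opening in mm; "finger_force": force on a finger pad.
Only numpy, scipy, OpenCV 4.12 (cv2) and the standard library are available. Lean on these libraries where they do the work, as an engineer would, in place of code of your own. Each camera call takes 0.05 s, during which the arm holds its last target. There are 200 camera calls.

## Working session

There is one attempt and no reset: what is moved stays moved. The work goes in short steps, Python scripts to look and compute and a tool call to move; the robot and the scene stay as the last step left them, time stands still between calls to the robot, and variables do not carry over. Pictures are saved under pics/ and viewed, at most 14 in all, crops included, and the job is handed in when it is done.

Besides the shell and the picture viewer there is one more tool, called after "Emit:" as name([rows], argument=value, ...), one row to a line, values as JSON. apply_moves: Moves the arm, as the interface text tells. Its arguments: {"type":"object","properties":{"targets":{"type":"array","items":{"type":"object","properties":{"travel":{"type":"array","items":{"type":"number"}},"twist":{"type":"number"},"jaw":{"type":"number"}}}},"force":{"type":"number"}},"required":["targets"]}

```bash
mkdir -p pics; python3 - <<'E'
from cell import r
import cv2,numpy as np
for n in("top","side"):
    p,d=r.read_camera(n); cv2.imwrite(f"pics/{n}0.png",cv2.cvtColor(p,cv2.COLOR_RGB2BGR)); np.save(f"{n}0.npy",d)
    c=r.calibration(n); R=cv2.Rodrigues(np.array(c["rvec"],float))[0]; print(n,np.array(c["K"]).round(1).tolist(),(-R.T@np.array(c["tvec"]).ravel()).round(), R[2].round(2))
print(r.get_state(), r.nose_length)
E
```

```text
top [[502.8, 0.0, 272.8], [0.0, 502.8, 207.7], [0.0, 0.0, 1.0]] [ 387.  -82. 1106.] [ 0.14 -0.02 -0.99]
side [[508.4, 0.0, 284.0], [0.0, 508.4, 212.0], [0.0, 0.0, 1.0]] [ 287. -976.  659.] [ 0.2   0.81 -0.55]
{'clock': 0.1, 'q': array([-1.49810552e+00,  1.59011005e-01,  1.59812348e+00,  3.24189844e-05,
        1.38618102e+00, -2.10084992e-01]), 'joint_velocities': array([ 6.45844559e-05, -1.34955185e-03, -3.37556368e-03, -4.35793478e-04,
        9.50260825e-04,  1.29475630e-03]), 'joint_torque': array([ 3.83870729e-04, -3.96991289e+01, -3.32338071e+01, -2.79069518e-04,
        4.18392650e-03, -2.20763934e-05]), 'tcp_pos': array([ 160.39312897, -551.5751058 ,  208.69274576]), 'tcp_rot': array([ 9.90021425e-01,  1.40914286e-01,  7.50249473e-05, -8.58302328e-04]), 'ft_force': array([ 0.60730313, -0.3924263 , -0.20477177]), 'ft_torque': array([ 0.0421813 , -0.02625283,  0.02511618]), 'finger_force': 0.0, 'width': 85.0891834775272} 14.0
```

View pics/top0.png

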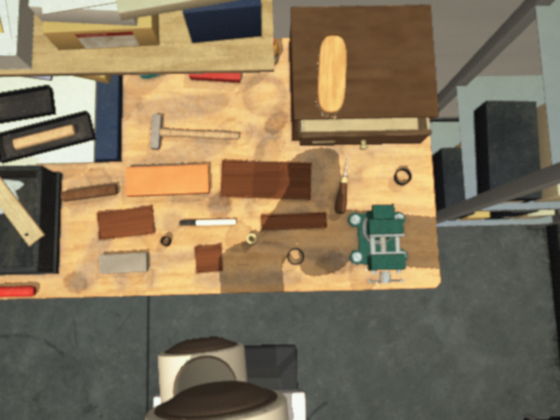

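View pics/side0.png

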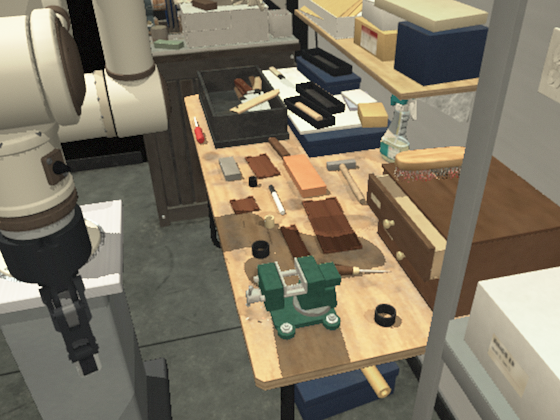

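The top view shows the large stone (168,180), small stone (123,262), marker (208,222), long rest (266,180), short rest (126,222), narrow rest (293,221) and square rest (208,258). The black ferrule is at (166,240) and the tan one at (251,238). There are two loupe candidates: the ring at (295,256), next to the base, and the ring at (403,176), farther off.

```bash
cat > h.py <<'E'
import cv2,numpy as np
from cell import r
def cal(n):
    c=r.calibration(n); return np.array(c["K"],float),cv2.Rodrigues(np.array(c["rvec"],float))[0],np.array(c["tvec"],float).ravel()
def proj(n,P):
    K,R,t=cal(n); return cv2.projectPoints(np.atleast_2d(np.array(P,float)),R,t,K,None)[0][:,0]
def ray(n,px,z):
    K,R,t=cal(n); px=np.atleast_2d(np.array(px,float)); d=np.c_[px,np.ones(len(px))]@np.linalg.inv(K).T@R
    C=-R.T@t; return C+d*((z-C[2])/d[:,2])[:,None]
def cloud(n,d):
    K,R,t=cal(n); v,u=np.indices(d.shape); c=np.stack([u,v,np.ones_like(u)],-1)@np.linalg.inv(K).T*d[...,None]; return (c-t)@R
def rect(P):
    (cx,cy),(w,h),a=cv2.minAreaRect(P[:,:2].astype(np.float32)); 
    if w<h: w,h,a=h,w,a+90
    return round(cx,1),round(cy,1),round(w,1),round(h,1),round(np.radians((a+90)%180-90),3) # angle of long side from x axis
E
python3 - <<'E'
from h import *
d=np.load("top0.npy");im=cv2.imread("pics/top0.png");P=cloud("top",d)
print(proj("top",[[0,0,0],[400,0,0],[400,-300,0],r.get_state()["tcp_pos"]]).round())
Z=P[...,2]
for nm,px in dict(large=(168,180),small=(123,262),marker=(208,222),cap=(185,222),long=(266,180),short=(126,222),narrow=(293,221),square=(208,258),bf=(166,240),tf=(251,238),l1=(295,256),l2=(403,176),table=(230,220)).items():
    u,v=px; print(nm,im[v,u],P[v,u].round(),"maxz9",Z[v-8:v+9,u-8:u+9].max().round())
E
python3 - <<'E'
import cv2
im=cv2.imread("pics/top0.png")[145:300,85:445]
cv2.imwrite("pics/crop0.png",cv2.resize(im,(792,341),interpolation=cv2.INTER_CUBIC))
E
```

```text
[[229. 469.]
 [227. 274.]
 [364. 270.]
 [541. 405.]]
large [ 96 171 247] [607. 125.  19.] maxz9 28.0
small [140 168 181] [430. 220.  19.] maxz9 1106.0
marker [247 252 249] [513.  39.  12.] maxz9 1106.0
cap [55 62 66] [514.  89.  13.] maxz9 18.0
long [ 39  64 110] [606. -90.   1.] maxz9 9.0
short [ 50  82 142] [518. 219.   5.] maxz9 1106.0
narrow [34 55 95] [ 512. -147.    3.] maxz9 12.0
square [ 48  83 144] [435.  41.   5.] maxz9 10.0
bf [ 63  99 130] [477. 133.   1.] maxz9 1106.0
tf [ 56  81 104] [477. -54.  -1.] maxz9 27.0
l1 [120 181 229] [ 435. -149.    3.] maxz9 1106.0
l2 [120 182 229] [ 609. -399.   -2.] maxz9 1106.0
table [222 241 242] [516.  -9.  11.] maxz9 1106.0
```

View pics/crop0.png

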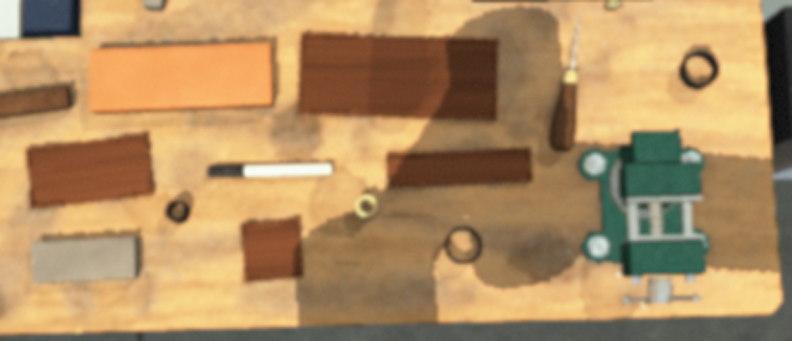

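The crop confirms two ring look-alikes: one at top px (295,256), 460 mm from the base, and one at (403,176), 728 mm away. Both look 37 mm wide, so the near one is the loupe. The ferrules at (166,240) and (251,238) look 23 mm wide.

```bash
cat > meas.py <<'E'
from h import *
import sys
# name: (roi u0,v0,u1,v1, mask, height of outline plane)
def masks(bgr):
    H,S,V=cv2.split(cv2.cvtColor(bgr,cv2.COLOR_BGR2HSV)); 
    b,g,rr=[bgr[...,i].astype(int) for i in range(3)]
    return dict(orange=(H>6)&(H<17)&(S>130)&(V>185), grey=(S<80)&(V>90)&(V<215), pen=(S<22)&(V>200), penall=((S<22)&(V>200))|((V<95)&(S<110)),
      dark=(V<165)&(S>125)&(H<15), black=(V<80), ring=(V<120)&(S<190))
def blob(m,roi):
    u0,v0,u1,v1=roi; k=np.zeros(m.shape,np.uint8); k[v0:v1,u0:u1]=m[v0:v1,u0:u1]
    c,_=cv2.findContours(k,cv2.RETR_EXTERNAL,cv2.CHAIN_APPROX_NONE); return max(c,key=cv2.contourArea)[:,0]
E
python3 - <<'E'
from meas import *
im=cv2.imread("pics/top0.png"); M=masks(im)
T=[("large","orange",(110,150,220,205),25),("small","grey",(92,245,155,280),18),("pen","penall",(172,212,245,232),10),
("long","dark",(213,150,318,205),6),("short","dark",(92,198,158,242),6),("narrow","dark",(255,208,332,234),6),("square","dark",(190,240,226,277),6),
("loupe","ring",(280,243,310,270),22),("loupe2","ring",(390,160,415,190),22),("bf","ring",(156,230,176,250),22),("tf","pen",(240,228,262,248),22)]
out=im.copy()
for n,m,roi,z in T:
    c=blob(M[m],roi); print(n,rect(ray("top",c+0.0,z)),cv2.boundingRect(c)); cv2.polylines(out,[c],True,(255,0,255),1)
cv2.imwrite("pics/m0.png",cv2.resize(out[145:300,85:345],None,fx=3,fy=3,interpolation=0))
E
```

```text
large (604.5, 128.2, 182.6, 69.8, np.float64(-1.562)) (124, 164, 85, 34)
small (428.9, 220.7, 102.4, 39.9, np.float64(-1.555)) (99, 253, 49, 20)
pen (512.8, 24.1, 83.1, 7.1, np.float64(-1.563)) (196, 220, 39, 5)
long (606.5, -88.4, 203.9, 85.4, np.float64(1.52)) (219, 160, 93, 40)
short (517.5, 220.5, 122.7, 63.2, np.float64(-1.475)) (97, 205, 58, 35)
narrow (512.7, -148.3, 144.3, 36.6, np.float64(-1.55)) (261, 212, 66, 19)
square (435.0, 39.6, 58.4, 57.6, np.float64(0.052)) (195, 244, 28, 29)
loupe (437.7, -155.1, 36.3, 22.6, np.float64(0.467)) (290, 248, 15, 16)
loupe2 (604.3, -389.6, 36.0, 36.0, np.float64(-0.022)) (394, 168, 17, 17)
bf (474.0, 129.6, 19.6, 19.3, np.float64(0.004)) (161, 236, 10, 10)Traceback (most recent call last):
  File "<stdin>", line 8, in <module>
  File "meas.py", line 11, in blob
    c,_=cv2.findContours(k,cv2.RETR_EXTERNAL,cv2.CHAIN_APPROX_NONE); return max(c,key=cv2.contourArea)[:,0]
                                                                            ~~~^^^^^^^^^^^^^^^^^^^^^^^
ValueError: max() iterable argument is empty
```

```bash
python3 - <<'E'
from meas import *
im=cv2.imread("pics/top0.png"); g=cv2.cvtColor(im,cv2.COLOR_BGR2GRAY); hsv=cv2.cvtColor(im,cv2.COLOR_BGR2HSV)
m=(hsv[...,1]<60)|(hsv[...,2]<100); c=blob(cv2.morphologyEx(m.astype(np.uint8),cv2.MORPH_CLOSE,np.ones((3,3))),(172,214,245,230)); print("pen",rect(ray("top",c+0.0,10)),cv2.boundingRect(c))
for n,(u0,v0,u1,v1),rad in[("loupe",(278,240,312,272),17),("bf",(154,228,178,252),11),("tf",(240,226,264,250),11)]:
    k=6; big=cv2.resize(g[v0:v1,u0:u1],None,fx=k,fy=k,interpolation=cv2.INTER_CUBIC); R=rad/2*k
    for cc in cv2.HoughCircles(big,cv2.HOUGH_GRADIENT,1.5,200,param1=120,param2=8,minRadius=int(R*.8),maxRadius=int(R*1.25))[0]:
        px=(cc[:2]+.5)/k-.5+[u0,v0]; print(n,px.round(1),(cc[2]/k).round(2),ray("top",px,22).round(1),ray("top",px,11).round(1))
E
```

```text
pen (514.4, 40.4, 120.1, 11.0, np.float64(1.548)) (180, 219, 56, 6)Traceback (most recent call last):
  File "<stdin>", line 6, in <module>
TypeError: 'NoneType' object is not subscriptable
```

Emit:
apply_moves([
  {"travel": [0,0,8],"twist": 0.12,"jaw": -1},
  {"travel": [4,4,10],"twist": 0.24,"jaw": -1},
  {"travel": [8,7,10],"twist": 0.36,"jaw": -1},
  {"travel": [11,10.5,10],"twist": 0.48,"jaw": -1},
  {"travel": [14,14,10],"twist": 0.6,"jaw": -1},
  {"travel": [16,18,10],"twist": 0.72,"jaw": -1},
  {"travel": [18,22,10],"twist": 0.84,"jaw": -1},
  {"travel": [20,26,10],"twist": 0.96,"jaw": -1},
  {"travel": [22,29.5,10],"twist": 1.08,"jaw": -1},
  {"travel": [24,33,10],"twist": 1.2,"jaw": -1},
  {"travel": [26,36.5,10],"twist": 1.29,"jaw": -1},
  {"travel": [27.5,39.5,10],"twist": 1.29,"jaw": -1},
], force=70)

```text
clock: 1.1
tcp_pos: [415.3, -193.1, 309.2]
tcp_rot: [0.705, 0.709, 0.0, -0.0]
ft_force: [0.5, -0.2, 0.6]
width: 85.5
finger_force: 0.0
```

Emit:
apply_moves([
  {"travel": [0,0.75,-4],"twist": 0,"jaw": -0.5},
  {"travel": [0,0.75,-8],"twist": 0,"jaw": -0.5},
  {"travel": [0,0.75,-12],"twist": 0,"jaw": -0.5},
  {"travel": [0,0.75,-16],"twist": 0,"jaw": -0.5},
  {"travel": [0,0.75,-20],"twist": 0,"jaw": -0.5},
  {"travel": [0,0.75,-20],"twist": 0,"jaw": -0.5},
  {"travel": [0,0.75,-20],"twist": 0,"jaw": -0.5},
  {"travel": [0,0.75,-20],"twist": 0,"jaw": -0.5},
])

```text
clock: 1.77
tcp_pos: [416.0, -188.7, 111.8]
tcp_rot: [0.706, 0.708, 0.0, 0.001]
ft_force: [-0.5, -1.1, 1.5]
width: 64.0
finger_force: 0.0
```

```bash
python3 - <<'E'
from h import *
p,d=r.read_camera("side"); b=cv2.cvtColor(p,cv2.COLOR_RGB2BGR); cv2.imwrite("pics/s1.png",b)
s=r.get_state(); print(s["tcp_pos"],s["width"]); print(proj("side",[s["tcp_pos"],[435,-150,11],[435,-150,22],[435,-150,0]]).round(1))
cv2.imwrite("pics/s1c.png",cv2.resize(b[140:300,190:400],None,fx=3.5,fy=3.5,interpolation=2))
E
```

```text
[ 416.66905514 -189.20023903  112.58396419] 63.91822029545925
[[252.4 220.5]
 [259.9 249.1]
 [259.7 244.8]
 [260.1 253.2]]
```

View pics/s1c.png

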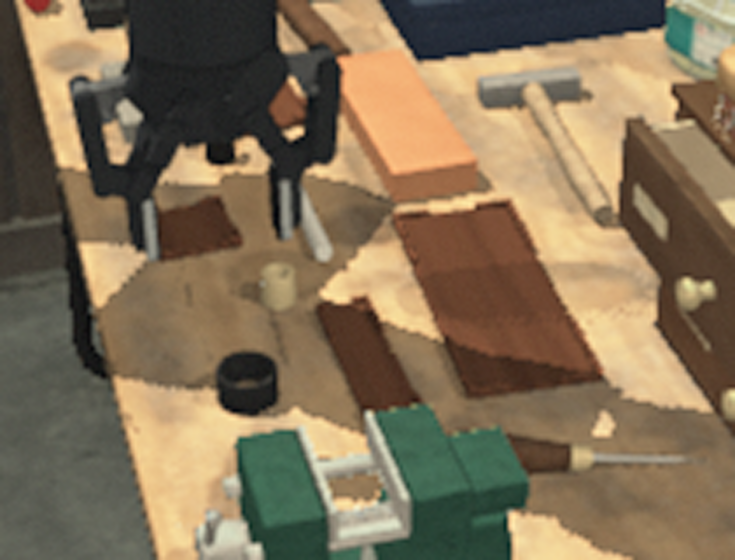

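The side crop has the loupe ring at side px (260.6,249.1). That matches the projection of (435,-150,11), so the position holds.

Emit:
apply_moves([
  {"travel": [1.85,3.9,0],"twist": 0,"jaw": -0.5},
  {"travel": [1.85,3.9,-3],"twist": 0,"jaw": -0.5},
  {"travel": [1.85,3.9,-6],"twist": 0,"jaw": -0.5},
  {"travel": [1.85,3.9,-8.5],"twist": 0,"jaw": -0.5},
  {"travel": [1.85,3.9,-9.7],"twist": 0,"jaw": -0.5},
  {"travel": [1.85,3.9,-9.7],"twist": 0,"jaw": -0.5},
  {"travel": [1.85,3.9,-9.7],"twist": 0,"jaw": 1},
  {"travel": [1.85,3.9,-9.7],"twist": 0,"jaw": 1},
  {"travel": [1.85,3.9,-9.7],"twist": 0,"jaw": 1},
  {"travel": [1.85,3.9,-9.7],"twist": 0,"jaw": 1},
  {"travel": [1.85,3.9,-9.7],"twist": 0,"jaw": 1},
  {"travel": [1.85,3.9,-9.7],"twist": 0,"jaw": 1},
], force=30)

```text
clock: 2.82
tcp_pos: [433.7, -148.9, 13.1]
tcp_rot: [0.706, 0.708, 0.0, 0.001]
ft_force: [-0.6, -1.0, -0.5]
width: 0.1
finger_force: 0.0
```

```bash
python3 - <<'E'
from h import *
p,d=r.read_camera("side"); b=cv2.cvtColor(p,cv2.COLOR_RGB2BGR); s=r.get_state(); print(s["tcp_pos"],s["width"])
t=cv2.cvtColor(r.read_camera("top")[0],cv2.COLOR_RGB2BGR)
a=cv2.resize(b[190:290,200:300],(400,400),interpolation=2); c=cv2.resize(t[200:300,240:340],(400,400),interpolation=2)
cv2.imwrite("pics/s2.png",np.hstack([a,c])); print(proj("side",s["tcp_pos"]),proj("top",s["tcp_pos"]))
E
```

```text
[ 433.58161833 -148.83772229   12.90850457] 0.11445861122163438
[[259.08487559 248.1077008 ]] [[295.14488647 256.43585008]]
```

View pics/s2.png

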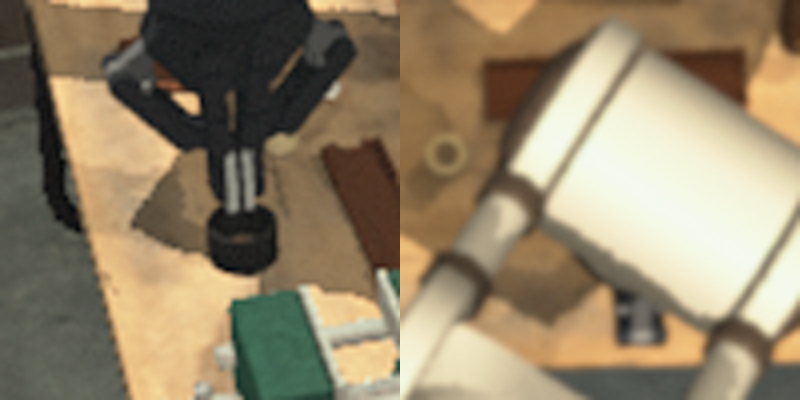

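The crop shows the shut fingers at side px (260,243), apparently behind the ring or above it. The ring hasn't moved, still at (260.5,250). I'll use depth to tell which.

```bash
python3 - <<'E'
from h import *
p,d=r.read_camera("side"); P=cloud("side",d)
for v in range(222,266,3): print(v,[tuple(P[v,u].round().astype(int)) for u in (256,260,264)], p[v,260])
E
```

```text
222 [(np.int64(428), np.int64(-164), np.int64(90)), (np.int64(438), np.int64(-154), np.int64(81)), (np.int64(444), np.int64(-163), np.int64(86))] [29 31 32]
225 [(np.int64(428), np.int64(-161), np.int64(81)), (np.int64(437), np.int64(-157), np.int64(77)), (np.int64(444), np.int64(-160), np.int64(77))] [32 31 32]
228 [(np.int64(428), np.int64(-161), np.int64(74)), (np.int64(436), np.int64(-158), np.int64(70)), (np.int64(445), np.int64(-156), np.int64(67))] [103 102  95]
231 [(np.int64(428), np.int64(-157), np.int64(63)), (np.int64(435), np.int64(-163), np.int64(66)), (np.int64(444), np.int64(-157), np.int64(60))] [103 103  95]
234 [(np.int64(428), np.int64(-156), np.int64(55)), (np.int64(435), np.int64(-162), np.int64(58)), (np.int64(444), np.int64(-156), np.int64(52))] [80 79 74]
237 [(np.int64(427), np.int64(-158), np.int64(49)), (np.int64(435), np.int64(-161), np.int64(50)), (np.int64(444), np.int64(-155), np.int64(44))] [59 59 55]
240 [(np.int64(287), np.int64(-976), np.int64(659)), (np.int64(434), np.int64(-162), np.int64(43)), (np.int64(454), np.int64(-103), np.int64(-3))] [55 5
[... 560 characters left out ...]
p.int64(17)), (np.int64(440), np.int64(-166), np.int64(14))] [34 32 32]
255 [(np.int64(424), np.int64(-163), np.int64(8)), (np.int64(431), np.int64(-169), np.int64(10)), (np.int64(440), np.int64(-167), np.int64(7))] [30 29 29]
258 [(np.int64(423), np.int64(-164), np.int64(1)), (np.int64(431), np.int64(-166), np.int64(1)), (np.int64(439), np.int64(-168), np.int64(0))] [79 66 50]
261 [(np.int64(287), np.int64(-976), np.int64(659)), (np.int64(429), np.int64(-174), np.int64(-1)), (np.int64(437), np.int64(-178), np.int64(0))] [233 202 150]
264 [(np.int64(420), np.int64(-180), np.int64(-2)), (np.int64(428), np.int64(-182), np.int64(-2)), (np.int64(414), np.int64(-300), np.int64(95))] [184 161 121]
```

Depth puts the shut fingertips at z≈43, while the reported TCP z of 13 implies about -1. The ring hasn't moved. So the fingers really stand about 40 mm higher than the reading says. I'll open, go down in part and check again.

Emit:
apply_moves([
  {"travel": [0,0,0],"twist": 0,"jaw": -0.5},
  {"travel": [0,0,0],"twist": 0,"jaw": -0.5},
  {"travel": [0,0,0],"twist": 0,"jaw": -0.5},
  {"travel": [0,0,0],"twist": 0,"jaw": -0.5},
  {"travel": [0,0,0],"twist": 0,"jaw": -0.5},
  {"travel": [0,0,-1],"twist": 0,"jaw": -0.5},
  {"travel": [0,0,-2],"twist": 0,"jaw": -0.5},
  {"travel": [0,0,-2],"twist": 0,"jaw": -0.5},
  {"travel": [0,0,-2],"twist": 0,"jaw": -0.5},
  {"travel": [0,0,-2],"twist": 0,"jaw": -0.5},
])

```text
clock: 3.8
tcp_pos: [433.1, -148.5, -7.8]
tcp_rot: [0.706, 0.708, -0.0, -0.0]
ft_force: [0.1, -0.4, 0.7]
width: 64.6
finger_force: 0.0
```

```bash
cat > look.py <<'E'
from h import *
import sys
def look(name,cam,u0,v0,u1,v1):
    p,d=r.read_camera(cam); b=cv2.cvtColor(p,cv2.COLOR_RGB2BGR); cv2.imwrite(f"pics/{name}_full.png",b); np.save(f"{name}.npy",d)
    k=min(800/(u1-u0),600/(v1-v0),4); cv2.imwrite(f"pics/{name}.png",cv2.resize(b[v0:v1,u0:u1],None,fx=k,fy=k,interpolation=2)); print("scale",k); return b,cloud(cam,d)
E
python3 - <<'E'
from look import *
b,P=look("s3","side",200,160,320,280); s=r.get_state(); print(s["tcp_pos"],s["width"],s["ft_force"])
E
```

```text
scale 4
[ 433.42354989 -148.72597341   -7.48177946] 63.80375193312668 [ 0.19995693 -0.65067834  0.41873769]
```

View pics/s3.png

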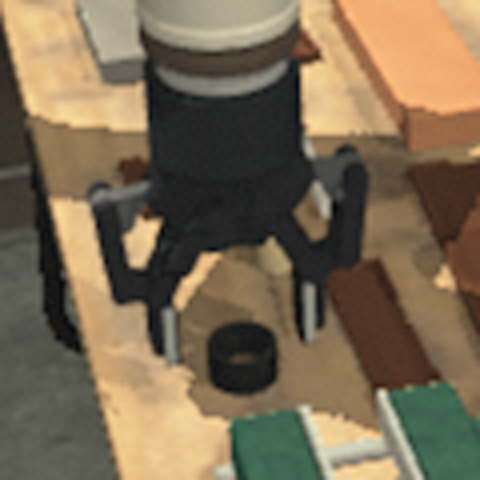

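Open tips are at side px (242,250) and (277,244), straddling the ring at (260.5,249), and stand about z 22. I'll go down another 16 mm and close.

Emit:
apply_moves([
  {"travel": [0,0,-0.8],"twist": 0,"jaw": -0.5},
  {"travel": [0,0,-1.6],"twist": 0,"jaw": -0.5},
  {"travel": [0,0,-1.6],"twist": 0,"jaw": -0.5},
  {"travel": [0,0,-1.6],"twist": 0,"jaw": -0.5},
  {"travel": [0,0,-1.6],"twist": 0,"jaw": 1},
  {"travel": [0,0,-1.6],"twist": 0,"jaw": 1},
  {"travel": [0,0,-1.6],"twist": 0,"jaw": 1},
  {"travel": [0,0,-1.6],"twist": 0,"jaw": 1},
  {"travel": [0,0,-1.6],"twist": 0,"jaw": 1},
  {"travel": [0,0,-1.6],"twist": 0,"jaw": 1},
])

```text
clock: 4.68
tcp_pos: [434.3, -149.3, -22.6]
tcp_rot: [0.706, 0.708, 0.0, 0.001]
ft_force: [0.3, 0.2, 5.6]
width: 35.8
finger_force: 33.5
```

Emit:
apply_moves([
  {"travel": [0,0,2.5],"twist": 0,"jaw": 1},
  {"travel": [0,0,6],"twist": 0,"jaw": 1},
  {"travel": [0,3.5,6],"twist": 0,"jaw": 1},
  {"travel": [0,7,6],"twist": 0,"jaw": 1},
  {"travel": [0,10.5,6],"twist": 0,"jaw": 1},
  {"travel": [0,14,6],"twist": 0,"jaw": 1},
  {"travel": [0,17.5,6],"twist": 0,"jaw": 1},
  {"travel": [0,18.9,6],"twist": 0,"jaw": 1},
  {"travel": [0,18.9,4],"twist": 0,"jaw": 1},
  {"travel": [0,18.9,3],"twist": 0,"jaw": 1},
  {"travel": [0,18.9,3],"twist": 0,"jaw": 1},
  {"travel": [0,18.9,3],"twist": 0,"jaw": 1},
])

```text
clock: 5.68
tcp_pos: [432.4, 40.1, 5.8]
tcp_rot: [0.707, 0.708, -0.001, -0.001]
ft_force: [-0.1, -0.5, -0.2]
width: 35.7
finger_force: 30.6
```

```bash
python3 - <<'E'
from look import *
b,P=look("s4","side",170,130,320,280); s=r.get_state(); print(s["tcp_pos"],s["width"],s["ft_force"])
E
```

```text
scale 4.0
[433.22734887  39.82657336   6.5372225 ] 35.73948562023186 [-0.29672903 -0.1797189   0.55435063]
```

View pics/s4.png

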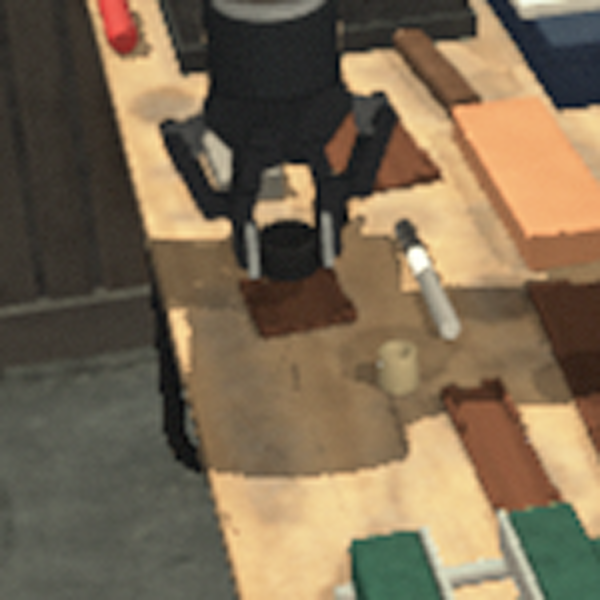

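The loupe is held over the square rest, which shows at crop (298,300), so I can lower it.

Emit:
apply_moves([
  {"travel": [0.1,0,-1.5],"twist": 0,"jaw": 1},
  {"travel": [0.1,0,-2.4],"twist": 0,"jaw": 1},
  {"travel": [0.1,0,-2.4],"twist": 0,"jaw": 1},
  {"travel": [0.1,0,-2.4],"twist": 0,"jaw": 1},
  {"travel": [0.1,0,-2.4],"twist": 0,"jaw": -0.2},
  {"travel": [0.1,0,-2.4],"twist": 0,"jaw": -0.2},
  {"travel": [0.1,0,-2.4],"twist": 0,"jaw": -0.2},
  {"travel": [0.1,0,-2.4],"twist": 0,"jaw": -0.2},
  {"travel": [0.1,0,0],"twist": 0,"jaw": -0.2},
  {"travel": [0.1,0,3],"twist": 0,"jaw": -0.2},
  {"travel": [0.1,0,6],"twist": 0,"jaw": -0.2},
  {"travel": [0.1,0,6],"twist": 0,"jaw": -0.2},
])

```text
clock: 6.73
tcp_pos: [439.0, 39.6, 72.3]
tcp_rot: [0.706, 0.708, 0.003, 0.005]
ft_force: [0.1, -0.6, -0.1]
width: 51.2
finger_force: 0.0
```

Emit:
apply_moves([
  {"travel": [-0.2,4,0],"twist": 0,"jaw": -0.5},
  {"travel": [-0.5,8,0],"twist": 0,"jaw": -0.5},
  {"travel": [-0.5,12,0],"twist": 0,"jaw": -0.5},
  {"travel": [-0.5,15,0],"twist": 0,"jaw": -0.5},
  {"travel": [-0.5,18.2,0],"twist": 0.016,"jaw": -0.5},
  {"travel": [-0.5,18.2,-3],"twist": 0.016,"jaw": -0.5},
  {"travel": [-0.5,18.2,-4.5],"twist": 0.016,"jaw": -0.5},
  {"travel": [-0.5,18.2,-4.5],"twist": 0.016,"jaw": -0.5},
  {"travel": [-0.5,18.2,-4.5],"twist": 0.016,"jaw": -0.5},
])

```text
clock: 7.48
tcp_pos: [428.3, 222.2, 20.8]
tcp_rot: [0.701, 0.714, -0.001, -0.001]
ft_force: [0.2, 0.8, 0.2]
width: 64.4
finger_force: 0.0
```

```bash
python3 - <<'E'
from look import *
b,P=look("t5","top",80,140,240,300); s=r.get_state(); print(s["tcp_pos"],s["tcp_rot"],s["width"],s["ft_force"])
c,Q=look("s5","side",170,130,320,280)
a=cv2.imread("pics/s5.png"); t=cv2.imread("pics/t5.png"); cv2.imwrite("pics/st5.png",np.hstack([cv2.resize(a,(400,400)),cv2.resize(t,(400,400))]))
E
```

```text
scale 3.75
[429.59738103 222.22006818  21.92225019] [7.00819413e-01 7.13338729e-01 7.55049740e-05 4.70646767e-05] 64.43652205558968 [0.41640755 0.81227877 0.06374071]
scale 4.0
```

View pics/st5.png

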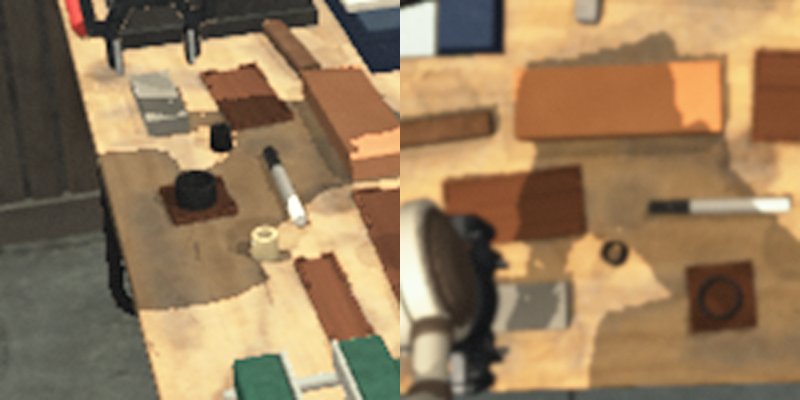

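The loupe sits centred in the square rest, at about side (218,202). The gripper straddles the small stone, so I can grasp.

Emit:
apply_moves([
  {"travel": [0,0,-2.5],"twist": 0,"jaw": -0.5},
  {"travel": [0,0,-4],"twist": 0,"jaw": -0.5},
  {"travel": [0,0,-4],"twist": 0,"jaw": -0.5},
  {"travel": [0,0,-4],"twist": 0,"jaw": -0.5},
  {"travel": [0,0,-4],"twist": 0,"jaw": 1},
  {"travel": [0,0,-4],"twist": 0,"jaw": 1},
  {"travel": [0,0,-4],"twist": 0,"jaw": 1},
  {"travel": [0,0,-4],"twist": 0,"jaw": 1},
  {"travel": [0,0,-4],"twist": 0,"jaw": 1},
  {"travel": [0,0,-4],"twist": 0,"jaw": 1},
], force=60)

```text
clock: 8.42
tcp_pos: [431.2, 222.7, -16.5]
tcp_rot: [0.701, 0.713, 0.001, 0.001]
ft_force: [-0.8, -1.2, 6.4]
width: 38.4
finger_force: 61.4
```

Emit:
apply_moves([
  {"travel": [0,0,2],"twist": 0,"jaw": 1},
  {"travel": [0,0,4],"twist": 0,"jaw": 1},
  {"travel": [3,0,4],"twist": 0.08,"jaw": 1},
  {"travel": [6,-0.1,4],"twist": 0.08,"jaw": 1},
  {"travel": [8.75,-0.15,4],"twist": 0.08,"jaw": 1},
  {"travel": [8.75,-0.15,4],"twist": 0.08,"jaw": 1},
  {"travel": [8.75,-0.15,4],"twist": 0.08,"jaw": 1},
  {"travel": [8.75,-0.15,4],"twist": 0.08,"jaw": 1},
])

```text
clock: 9.08
tcp_pos: [516.0, 220.7, 21.3]
tcp_rot: [0.672, 0.741, -0.001, -0.0]
ft_force: [-1.3, -0.4, -1.7]
width: 38.2
finger_force: 61.4
```

```bash
python3 - <<'E'
from look import *
b,P=look("t6","top",80,140,240,300); s=r.get_state(); print(s["tcp_pos"],s["tcp_rot"],s["width"],s["ft_force"])
c,Q=look("s6","side",190,120,290,220)
a=cv2.imread("pics/s6.png"); t=cv2.imread("pics/t6.png"); cv2.imwrite("pics/st6.png",np.hstack([cv2.resize(a,(400,400)),cv2.resize(t,(400,400))]))
E
```

```text
scale 3.75
[515.53640279 220.80641307  21.15765317] [ 6.71538960e-01  7.40968764e-01 -6.48487461e-04 -5.43003296e-04] 38.42061624852335 [ 0.1243012 -0.5247718 -2.3091897]
scale 4
```

View pics/st6.png

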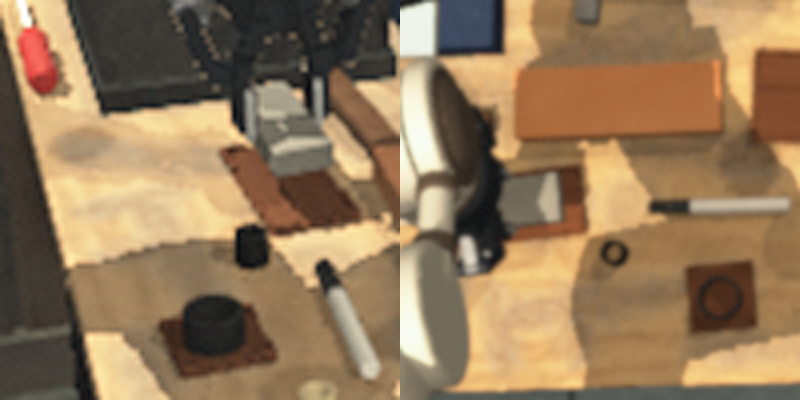

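The small stone is held level over the short rest and aligned with it, so I can lower and release.

Emit:
apply_moves([
  {"travel": [0.15,0,-2],"twist": 0,"jaw": 1},
  {"travel": [0.15,0,-3.3],"twist": 0,"jaw": 1},
  {"travel": [0.15,0,-3.3],"twist": 0,"jaw": 1},
  {"travel": [0.15,0,-3.3],"twist": 0,"jaw": 1},
  {"travel": [0.15,0,-3.3],"twist": 0,"jaw": -0.2},
  {"travel": [0.15,0,-3.3],"twist": 0,"jaw": -0.2},
  {"travel": [0.15,0,-3.3],"twist": 0,"jaw": -0.2},
  {"travel": [0.15,0,-3.3],"twist": 0,"jaw": -0.2},
  {"travel": [0.15,0,-1],"twist": 0,"jaw": -0.2},
  {"travel": [0.15,0,2],"twist": 0,"jaw": -0.2},
  {"travel": [0.15,0,5],"twist": 0,"jaw": -0.2},
  {"travel": [0.15,0,5],"twist": 0,"jaw": -0.2},
])

```text
clock: 10.18
tcp_pos: [523.2, 221.8, 78.5]
tcp_rot: [0.672, 0.741, 0.005, 0.004]
ft_force: [0.6, -0.7, 2.3]
width: 51.1
finger_force: 0.0
```

Emit:
apply_moves([
  {"travel": [-0.3,-4,0],"twist": -0.06,"jaw": -0.1},
  {"travel": [-0.3,-8,0],"twist": -0.12,"jaw": -0.1},
  {"travel": [-0.3,-12,0],"twist": -0.12,"jaw": -0.1},
  {"travel": [-0.3,-15,0],"twist": -0.12,"jaw": -0.1},
  {"travel": [-0.3,-18,0],"twist": -0.12,"jaw": -0.1},
  {"travel": [-0.3,-18,-3],"twist": -0.12,"jaw": -0.1},
  {"travel": [-0.3,-18,-6],"twist": -0.12,"jaw": -0.1},
  {"travel": [-0.3,-18,-6],"twist": -0.12,"jaw": -0.1},
  {"travel": [-0.3,-18,-6],"twist": -0.12,"jaw": -0.1},
  {"travel": [-0.3,-18,-6],"twist": -0.12,"jaw": -0.1},
])

```text
clock: 11.02
tcp_pos: [516.2, 41.0, 12.7]
tcp_rot: [0.715, 0.699, 0.0, 0.001]
ft_force: [-0.1, -0.0, 0.6]
width: 46.8
finger_force: 0.0
```

```bash
python3 - <<'E'
from look import *
s=r.get_state(); print(s["tcp_pos"],s["tcp_rot"],s["width"],s["ft_force"])
b,P=look("s7","side",180,130,340,250); M=masks(b) if 0 else None
E
```

```text
[516.2080851   40.9707074   12.73242211] [7.14659831e-01 6.99471796e-01 4.47752272e-04 5.77395641e-04] 46.83688666609701 [-0.09380034 -0.04114132  0.5931235 ]
scale 4
```

View pics/s7.png

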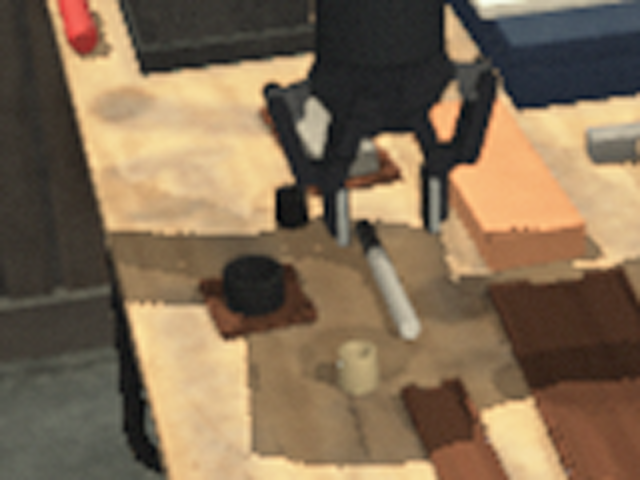

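The small stone lies in the short rest and the fingers straddle the marker (385,280).

Emit:
apply_moves([
  {"travel": [-0.2,0,-1.4],"twist": 0,"jaw": -0.1},
  {"travel": [-0.2,0,-2.6],"twist": 0,"jaw": -0.1},
  {"travel": [-0.2,0,-2.6],"twist": 0,"jaw": -0.1},
  {"travel": [-0.2,0,-2.6],"twist": 0,"jaw": -0.1},
  {"travel": [-0.2,0,-2.6],"twist": 0,"jaw": 1},
  {"travel": [-0.2,0,-2.6],"twist": 0,"jaw": 1},
  {"travel": [-0.2,0,-2.6],"twist": 0,"jaw": 1},
  {"travel": [-0.2,0,-2.6],"twist": 0,"jaw": 1},
  {"travel": [-0.2,0,-2.6],"twist": 0,"jaw": 1},
  {"travel": [-0.2,0,-2.6],"twist": 0,"jaw": 1},
], force=25)

```text
clock: 11.9
tcp_pos: [514.2, 40.7, -13.6]
tcp_rot: [0.715, 0.699, 0.0, 0.001]
ft_force: [0.0, -0.0, 6.0]
width: 12.0
finger_force: 26.9
```

Emit:
apply_moves([
  {"travel": [0,0,2.5],"twist": 0,"jaw": 1},
  {"travel": [0,0,5],"twist": 0,"jaw": 1},
  {"travel": [0,-3.5,5],"twist": 0.04,"jaw": 1},
  {"travel": [0,-7,5],"twist": 0.04,"jaw": 1},
  {"travel": [-0.1,-10.5,5],"twist": 0.04,"jaw": 1},
  {"travel": [-0.15,-14,5],"twist": 0.04,"jaw": 1},
  {"travel": [-0.15,-17,5],"twist": 0.04,"jaw": 1},
  {"travel": [-0.15,-18.9,5],"twist": 0.04,"jaw": 1},
  {"travel": [-0.15,-18.9,4],"twist": 0.04,"jaw": 1},
  {"travel": [-0.15,-18.9,3],"twist": 0.04,"jaw": 1},
  {"travel": [-0.15,-18.9,3],"twist": 0.04,"jaw": 1},
  {"travel": [-0.15,-18.9,3],"twist": 0.04,"jaw": 1},
])

```text
clock: 12.9
tcp_pos: [510.4, -146.2, 13.9]
tcp_rot: [0.7, 0.714, -0.0, -0.002]
ft_force: [-0.2, 0.4, 0.7]
width: 12.0
finger_force: 26.3
```

```bash
python3 - <<'E'
from look import *
s=r.get_state(); print(s["tcp_pos"],s["tcp_rot"],s["width"],s["ft_force"])
look("s8","side",210,170,350,290)
E
```

```text
[ 510.43022935 -146.19683207   13.89017021] [ 7.00259336e-01  7.13885827e-01 -4.07634131e-04 -1.92921313e-03] 11.95953597357679 [-0.15372405  0.44073982  0.69325411]
scale 4
```

View pics/s8.png

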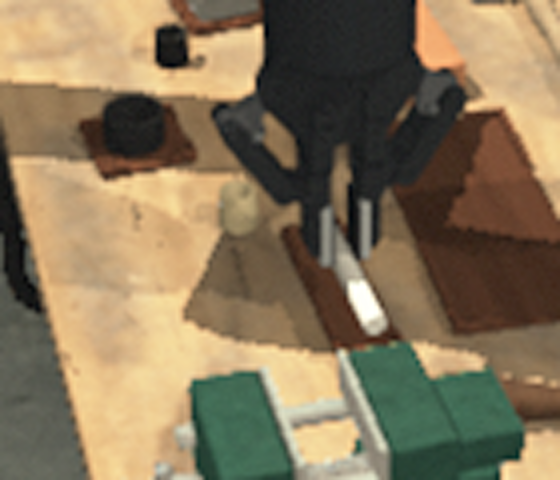

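The marker is held over the narrow rest, lengthwise, and needs a small correction before release.

Emit:
apply_moves([
  {"travel": [0.22,-0.2,-1.2],"twist": 0,"jaw": 1},
  {"travel": [0.22,-0.2,-2.3],"twist": 0,"jaw": 1},
  {"travel": [0.22,-0.2,-2.3],"twist": 0,"jaw": 1},
  {"travel": [0.22,-0.2,-2.3],"twist": 0,"jaw": 1},
  {"travel": [0.22,-0.2,-2.3],"twist": 0,"jaw": 0.4},
  {"travel": [0.22,-0.2,-2.3],"twist": 0,"jaw": 0.4},
  {"travel": [0.22,-0.2,-2.3],"twist": 0,"jaw": 0.4},
  {"travel": [0.22,-0.2,-2.3],"twist": 0,"jaw": 0.4},
  {"travel": [0.22,-0.2,0],"twist": 0,"jaw": 0.4},
  {"travel": [0.22,-0.2,3],"twist": 0,"jaw": 0.4},
  {"travel": [0.22,-0.2,6],"twist": 0,"jaw": 0.4},
  {"travel": [0.22,-0.2,6],"twist": 0,"jaw": 0.4},
])

```text
clock: 13.95
tcp_pos: [518.3, -152.5, 82.2]
tcp_rot: [0.701, 0.713, 0.002, 0.006]
ft_force: [1.2, -1.1, 0.9]
width: 25.7
finger_force: 0.0
```

Emit:
apply_moves([
  {"travel": [2,3.3,0],"twist": -0.01,"jaw": -1},
  {"travel": [4,6.6,0],"twist": -0.01,"jaw": -1},
  {"travel": [6,10,0],"twist": -0.01,"jaw": -1},
  {"travel": [8,13.3,0],"twist": -0.01,"jaw": -1},
  {"travel": [9.6,16.6,0],"twist": -0.01,"jaw": -1},
  {"travel": [9.6,20,0],"twist": -0.01,"jaw": -1},
  {"travel": [9.6,23.5,0],"twist": -0.01,"jaw": -1},
  {"travel": [9.6,27.8,0],"twist": -0.01,"jaw": -1},
  {"travel": [9.6,27.8,-3],"twist": -0.01,"jaw": -1},
  {"travel": [9.6,27.8,-5.5],"twist": -0.01,"jaw": -1},
  {"travel": [9.6,27.8,-5.5],"twist": -0.01,"jaw": -1},
  {"travel": [9.6,27.8,-5.5],"twist": -0.01,"jaw": -1},
])

```text
clock: 14.95
tcp_pos: [608.3, 127.8, 19.0]
tcp_rot: [0.704, 0.71, -0.001, -0.001]
ft_force: [0.3, -1.1, 0.1]
width: 85.1
finger_force: 0.0
```

```bash
python3 - <<'E'
from look import *
s=r.get_state(); print(s["tcp_pos"],s["tcp_rot"],s["width"],s["ft_force"])
look("s9","side",210,110,350,290)
look("t9","top",100,140,340,290)
a=cv2.imread("pics/s9.png"); t=cv2.imread("pics/t9.png"); cv2.imwrite("pics/st9.png",np.hstack([cv2.resize(a,(300,386)),cv2.resize(t,(500,386))]))
E
```

```text
[608.33142312 127.80892635  18.96876352] [ 0.70423812  0.70996084 -0.00148985 -0.00143499] 85.14072599939401 [ 0.30803532 -1.05265453  0.06549811]
scale 3.3333333333333335
scale 3.3333333333333335
```

View pics/st9.png

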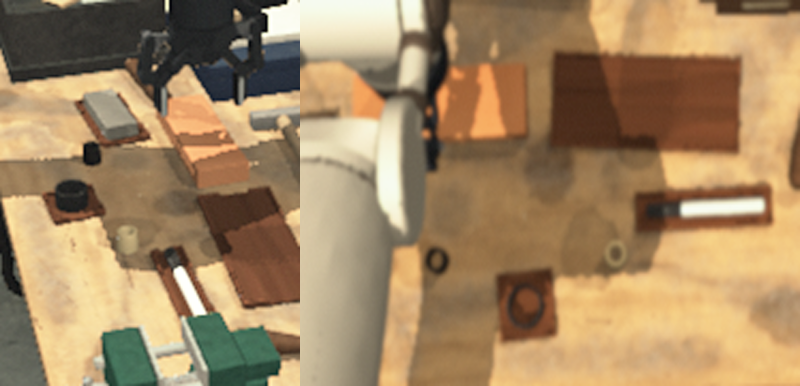

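The marker lies in the narrow rest and the fingers straddle the large stone, so I can grasp it.

Emit:
apply_moves([
  {"travel": [0,0.15,-2],"twist": 0,"jaw": -1},
  {"travel": [0,0.15,-3.6],"twist": 0,"jaw": -1},
  {"travel": [0,0.15,-3.6],"twist": 0,"jaw": -1},
  {"travel": [0,0.15,-3.6],"twist": 0,"jaw": -1},
  {"travel": [0,0.15,-3.6],"twist": 0,"jaw": 1},
  {"travel": [0,0.15,-3.6],"twist": 0,"jaw": 1},
  {"travel": [0,0.15,-3.6],"twist": 0,"jaw": 1},
  {"travel": [0,0.15,-3.6],"twist": 0,"jaw": 1},
  {"travel": [0,0.15,-3.6],"twist": 0,"jaw": 1},
  {"travel": [0,0.15,-3.6],"twist": 0,"jaw": 1},
], force=90)

```text
clock: 15.88
tcp_pos: [612.0, 129.3, -12.8]
tcp_rot: [0.704, 0.71, 0.001, 0.001]
ft_force: [-0.9, 0.3, 7.4]
width: 59.4
finger_force: 99.4
```

Emit:
apply_moves([
  {"travel": [0,0,1.5],"twist": 0,"jaw": 1},
  {"travel": [0,0,4],"twist": 0,"jaw": 1},
  {"travel": [0,-2,4],"twist": -0.02,"jaw": 1},
  {"travel": [0,-5,4],"twist": -0.04,"jaw": 1},
  {"travel": [0,-8,4],"twist": -0.05,"jaw": 1},
  {"travel": [-0.1,-11,4],"twist": -0.05,"jaw": 1},
  {"travel": [-0.2,-14,4],"twist": -0.05,"jaw": 1},
  {"travel": [-0.2,-17,4],"twist": -0.05,"jaw": 1},
  {"travel": [-0.2,-20,4],"twist": -0.05,"jaw": 1},
  {"travel": [-0.2,-21.8,4],"twist": -0.05,"jaw": 1},
  {"travel": [-0.2,-21.8,3.5],"twist": -0.05,"jaw": 1},
  {"travel": [-0.2,-21.8,3.5],"twist": -0.05,"jaw": 1},
])

```text
clock: 16.88
tcp_pos: [607.2, -89.3, 18.7]
tcp_rot: [0.723, 0.691, -0.0, -0.001]
ft_force: [-0.3, 1.1, -4.2]
width: 59.7
finger_force: 98.6
```

```bash
python3 - <<'E'
from look import *
look("s10","side",240,150,370,270)
s=r.get_state(); print(s["tcp_pos"],s["tcp_rot"],s["width"],s["ft_force"])
E
```

```text
scale 4
[607.0625373  -88.22900273  18.65624277] [ 7.22077499e-01  6.91811182e-01 -2.96865860e-04 -1.13435649e-03] 59.41308134027971 [-0.91567796 -0.42235234 -4.81068429]
```

View pics/s10.png

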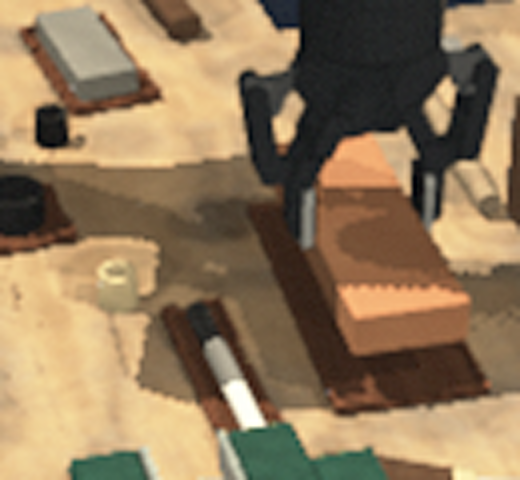

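The large stone is level and aligned over the long rest, so I can lower and release.

Emit:
apply_moves([
  {"travel": [0,0,-1.5],"twist": 0,"jaw": 1},
  {"travel": [0,0,-2.5],"twist": 0,"jaw": 1},
  {"travel": [0,0,-3],"twist": 0,"jaw": 1},
  {"travel": [0,0,-3],"twist": 0,"jaw": 1},
  {"travel": [0,0,-3],"twist": 0,"jaw": -1},
  {"travel": [0,0,-3],"twist": 0,"jaw": -1},
  {"travel": [0,0,-3],"twist": 0,"jaw": -1},
  {"travel": [0,0,-3],"twist": 0,"jaw": -1},
  {"travel": [0,0,-1],"twist": 0,"jaw": -1},
  {"travel": [0,0,3],"twist": 0,"jaw": -1},
  {"travel": [0,0,7],"twist": 0,"jaw": -1},
  {"travel": [0,0,11],"twist": 0,"jaw": -1},
])

```text
clock: 17.93
tcp_pos: [607.5, -88.4, 130.6]
tcp_rot: [0.722, 0.692, -0.0, -0.001]
ft_force: [1.3, 0.9, 1.5]
width: 85.2
finger_force: 0.0
```

Emit:
apply_moves([
  {"travel": [-3,-3,2],"twist": 0,"jaw": -1},
  {"travel": [-6,-6,4],"twist": 0,"jaw": -1},
  {"travel": [-9,-9,6],"twist": 0,"jaw": -1},
  {"travel": [-12,-12,8],"twist": 0,"jaw": -1},
  {"travel": [-15,-15,10],"twist": 0,"jaw": -1},
  {"travel": [-18,-18,10],"twist": 0,"jaw": -1},
  {"travel": [-21,-21,10],"twist": 0,"jaw": -1},
  {"travel": [-24,-24,10],"twist": 0,"jaw": -1},
  {"travel": [-26,-28,10],"twist": 0,"jaw": -1},
  {"travel": [-26,-31,10],"twist": 0,"jaw": -1},
  {"travel": [-26,-31,10],"twist": 0,"jaw": -1},
  {"travel": [-26,-31,10],"twist": 0,"jaw": -1},
])

```text
clock: 18.93
tcp_pos: [346.5, -401.6, 229.4]
tcp_rot: [0.723, 0.691, -0.0, 0.0]
ft_force: [-0.1, 0.7, -0.6]
width: 85.5
finger_force: 0.0
```

```bash
python3 - <<'E'
from meas import *
from look import look
s=r.get_state(); print(s["clock"],s["tcp_pos"],s["width"],s["ft_force"])
im,P=look("t11","top",85,145,345,290); M=masks(im)
for n,m,roi,z in [("large","orange",(213,150,318,205),29),("small","grey",(92,198,158,242),22),
 ("long","dark",(213,150,318,205),6),("short","dark",(92,198,158,242),6),("narrow","dark",(255,208,332,234),6),("square","dark",(190,240,226,277),6),("pen","pen",(255,208,332,234),16)]:
    c=blob(M[m],roi); print(n,rect(ray("top",c+0.0,z)))
for n,roi in [("large",(245,172,285,188)),("small",(110,217,140,228))]:
    u0,v0,u1,v1=roi; print(n,np.median(P[v0:v1,u0:u1,2]))
E
```

```text
18.9333 [ 346.54405496 -401.59131293  229.42561523] 85.50188866143259 [-0.05349547  0.74436763 -0.57500794]
scale 3.076923076923077
large (604.0, -132.3, 94.2, 62.3, np.float64(1.55))
small (515.3, 218.9, 102.0, 41.5, np.float64(-1.473))
long (605.4, -88.8, 200.7, 88.2, np.float64(1.514))
short (517.6, 220.6, 122.6, 63.3, np.float64(-1.478))
narrow (512.3, -147.4, 145.7, 35.9, np.float64(-1.551))
square (434.9, 39.6, 59.5, 58.3, np.float64(-1.533))Traceback (most recent call last):
  File "<stdin>", line 7, in <module>
  File "meas.py", line 11, in blob
    c,_=cv2.findContours(k,cv2.RETR_EXTERNAL,cv2.CHAIN_APPROX_NONE); return max(c,key=cv2.contourArea)[:,0]
                                                                            ~~~^^^^^^^^^^^^^^^^^^^^^^^
ValueError: max() iterable argument is empty
```

View pics/t11.png

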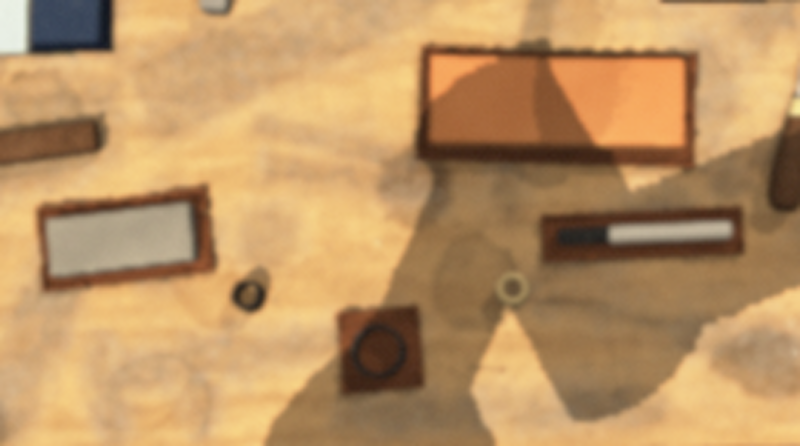

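All four sit within their rests in the crop: large stone (560,100), small stone (120,238), marker (645,233), loupe (379,350). The ferrules at (248,295) and (512,288) haven't moved. One last check of heights before I hand in.

```bash
python3 - <<'E'
from h import *
P=cloud("top",np.load("t11.npy"))
def pl(u0,v0,u1,v1):
    Q=P[v0:v1,u0:u1].reshape(-1,3); Q=Q[Q[:,2]<100]; m=Q.mean(0); A=np.c_[Q[:,:2]-m[:2],np.ones(len(Q))]; c=np.linalg.lstsq(A,Q[:,2],rcond=None)[0]; return m.round(1),c.round(3)
for n,x in dict(large=(226,165,308,191),small=(102,214,146,230),pen=(268,220,322,222),table=(170,180,210,230)).items(): print(n,*pl(*x))
E
```

```text
large [606.2 -90.7  27.5] [-1.1000e-02  9.0000e-03  2.7531e+01]
small [517.5 220.6  20.2] [-7.500e-02 -2.000e-02  2.015e+01]
pen [ 511.6 -149.7   16. ] [-0.068  0.026 16.   ]
table [554.7  81.3  -0.6] [-0.004 -0.    -0.582]
```

```bash
python3 - <<'E'
from h import *
for k in range(3):
    P=cloud("top",r.read_camera("top")[1]); Q=P[217:229,106:142].reshape(-1,3); Q=Q[np.abs(Q[:,2]-21)<12]
    m=Q.mean(0); A=np.c_[Q[:,:2]-m[:2],np.ones(len(Q))]; print(m.round(1),np.linalg.lstsq(A,Q[:,2],rcond=None)[0].round(3))
E
```

```text
[515.2 220.4  20.7] [-1.5000e-02 -6.0000e-03  2.0672e+01]
[515.2 220.5  20.5] [-0.023 -0.    20.507]
[515.1 220.4  20.6] [-8.0000e-03 -4.0000e-03  2.0613e+01]
```

Flat and seated.

```bash
python3 -c "
from cell import r
print(r.sign_off())"
```

```text
the job is handed in; nothing more can be done
None
```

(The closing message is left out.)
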